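Lift the shaving bowl off its stand and work the brush in it

TASK

Lift the white shaving bowl with the arched handle off its steel stand and set it down gently, upright, in the middle of the round cork mat. Then take the long brush from its forked holder, lower its head to the bottom of the bowl, work it up to the rim and back down to the bottom twice, and leave it standing loose in the bowl. Do not tip the bowl or let it drop, and leave everything else where it is.

Things in the scene. Friction and masses are not known exactly. Their poses are not given: they have to be found in the camera images.
- bowl: White ceramic bowl, about 0.4 kg, rim 116 mm across and 78 mm high, foot 96 mm across, wall 4 mm, inner floor 8 mm above the underside. A rigid arched handle spans it along y: steel legs outside the rim at y = +-60 mm lean in above 95 mm to a wooden crossbar; overall height 129 mm. The mouth is open on both sides (+x, -x) of the crossbar. Origin: centre of the underside; z up.
- bowl_handle (a point): Centre of the wooden crossbar of the bowl's handle, 122 mm above the bowl's underside. The bar is 12 mm thick (x), 76 mm long (y), 13 mm high (z), with flat sides facing +-x; 37 mm free below it down to the rim's level. Axes as the bowl's.
- stand: Fixed round stainless pedestal, 120 mm across. Its top floor, on which the bowl starts, is 50 mm above the table, inside a lip 6 mm high and 112 mm in inner diameter. Origin: centre of the underside.
- mat: Fixed round cork mat, 144 mm across, 5 mm thick, flat. Origin: centre of the underside, on the table.
- holder: Fixed steel brush holder. Two prongs 32 mm apart, 8 mm thick, top face 147 mm above the table, run along x, open towards the holder's -x: tips at x = -32 mm, bridge from x = +40 mm, post at x = +56 mm. Base plate 130 x 90 x 8 mm. Origin: on the table below the spot where the brush hangs.
- brush: Brush 200 mm long, 70 g, head heavy, hanging head down. Origin: centre of the head's free end, 12 mm above the table at the start; z towards the handle. Stiff orange head d 26 mm to z = 50, ferrule d 27 to 58, blue shaft d 18, neck d 24 from 118 to 135, flange d 44 from 135 to 141 resting on the prongs, grip d 18 from 141 to 200 mm. All below the flange also fits up through the prongs.
- tin: Closed round aluminium tin, 75 mm across, 46 mm high; bystander. Origin: centre of the underside.
- clipper: Grey plastic nail clipper, 80 x 14 x 13 mm, lying along its x; bystander. Origin: centre of the underside.
- soap: Green bar of soap, 85 x 55 x 26 mm; bystander. Origin: centre of the underside.
- bottle: Closed amber bottle, 54 mm across, 130 mm high; bystander. Origin: centre of the underside.
- tumbler: Clear plastic tumbler, 72 mm across, 90 mm high; bystander. Origin: centre of the underside.
- jar: Closed blue jar, 68 mm across, 65 mm high; bystander. Origin: centre of the underside.
Not all that is in view belongs to the job. Of the things like the brush, leave any that is green or red; of the rest the larger one is meant.

How it is judged:
By the outcome, as a careful person would: the job done as asked, in the order asked, and still so for the second after the job is handed in, with the robot touching nothing.
It also fails if it takes over 67 s, if anything falls off the work surface, if the arm or the gripper's body presses on something with over 40 N, if the wrist force passes 120 N, or if a joint passes its speed limit or range.

ROBOT

A 7-joint arm with a two-finger parallel gripper is mounted at the origin on the work surface. World frame = base frame: x ahead of the robot, y to its left, z up, the work surface at z = 0. Lengths are in m, angles in rad, forces in N, time in s.
With the tool pointing down it reaches from about 0.4 to 0.875 m from the base axis. Payload 19.3 kg.
Tool frame: the origin (TCP) lies at the very end of the fingers, on their centre line; the grasp point (between the pads) lies 19 mm behind it; z points along the fingers, y is the line along which they close (so a half turn about z gives the same grasp; the last joint's range is limited). The gripper opens to 85 mm and grips with 20 to 120 N. Pads are 22 mm wide; open, the fingers measure 114 mm over their backs; the gripper's body (76 mm by 85 mm) begins 54 mm behind the grasp point. The pads swing forward as they close: fully open they stand 13 mm farther back than shut.
Start: joints at [1.173, 0.521, -0.036, 1.599, 0.021, 1.021, -0.113], TCP at [0.201, -0.592, 0.231] pointing down, gripper open.
Joint ranges: [-2.91, 2.91], [-0.3, 2.13], [-1.5, 1.42], [0.17, 2.43], [-1.26, 4.41], [0.16, 1.93], [-2.52, 2.52]. Speed limits (rad/s): [1.89, 1.89, 2.39, 2.39, 3.01, 3.01, 3.01].

INTERFACE

Orientations are given as [roll, pitch, yaw] about the fixed x, y, z axes, in that order (R = Rz(yaw) Ry(pitch) Rx(roll)).
In Python, from workcell import observe, grab_frame, job_done gives the robot as it stands.
- The arm moves only by the tool move_arm, never from a script. Its argument "plan" is a list that holds one entry, the list of rows, each a list of 7 numbers: the shift along the tool's x, y, z each as a share of 0.02 m, from -1 to 1, then the turn, a rotation vector about the tool's x, y, z each as a share of 6 degrees, from -1 to 1, then the opening, from -1 (shut) to 1 (fully open). A call has exactly 10 rows; each row shifts and turns the commanded pose from where the row before left it, along the tool's axes as they then stand; what a row does not reach is not made up. A row lasts 1/10 s, in which the tool goes at most 50 mm and 8.59 degrees, less where a joint would pass 70% of its speed; a pose out of reach is approached as far as the arm can. A call with a number of a shift or a turn outside -1 to 1 is refused whole. A call with a gripper value outside its range is refused whole. The fingers move at their own pace and stop on an object; "grip_force" is the grip in N (left out, the last holds). Time passes only in rows, so rows that do not move let the fingers close, or fill a call up. It gives the time, the measured TCP pose, the force, the opening and the grip force at its end, in the units of the state.
- observe(): the state, without advancing time (a new reading comes with each control period).
- grab_frame(name): name is "side" or "top" or "wrist"; returns a dict with "color" (400x640x3 uint8, red, green, blue), "intrinsics" (3x3 intrinsics, pixels), "position" and "orientation" of the camera in the world; the wrist camera has in their place "tool_from_camera" (4x4, takes a point from camera to tool coordinates, whose origin is the TCP and whose axes are the flange's). Camera axes: x right, y down, z forward; pixel columns grow to the right and rows downward; lengths in m; the calibration is good to about 2 mm. A picture is of the moment at which its call begins: read the wrist's pose just before it. There is no depth.
- job_done(): hands the job in; it is judged then, once.
The state is a dict: "clock": time; "qpos": joint angles; "qd": joint speeds; "joint_efforts": joint torques, N m; "position": TCP position; "tool_rot": TCP orientation; "force": force on the tool from outside, world axes, zero at the start; "moment": the same for the moment, N m; "grip_width": finger opening in m; "finger_force": force on a finger pad.
Only numpy, scipy, OpenCV 4.12 (cv2) and the standard library are available. Lean on these libraries where they do the work, as an engineer would, in place of code of your own. Each camera call takes 0.05 s, during which the arm holds its last target. There are 200 camera calls.

## Working session

There is one attempt and no reset: what is moved stays moved. The work goes in short steps, Python scripts to look and compute and a tool call to move; the robot and the scene stay as the last step left them, time stands still between calls to the robot, and variables do not carry over. Pictures are saved under pics/ and viewed, at most 10 in all, crops included, and the job is handed in when it is done.

Besides the shell and the picture viewer there is one more tool, called after "Request:" as name([rows], argument=value, ...), one row to a line, values as JSON. move_arm: Moves the arm, as the interface text tells. Shift numbers are shares of 0.02 m and turn numbers shares of 6 degrees, none past 1 either way. Its arguments: {"type":"object","properties":{"plan":{"type":"array"},"grip_force":{"type":"number"}},"required":["plan"]}

```bash
ls; mkdir -p pics; python3 - <<'E'
from workcell import observe, grab_frame
import cv2,numpy as np,json
s=observe();print(s)
for n in("side","top"):
    f=grab_frame(n);cv2.imwrite(f"pics/{n}0.png",f["color"][:,:,::-1])
    print(n,f["intrinsics"],f["position"],f["orientation"])
    np.savez(f"{n}0.npz",**{k:np.array(v) for k,v in f.items()})
f=grab_frame("wrist");print(f["tool_from_camera"],f["intrinsics"])
E
```

```text
pics
{'clock': 0.0, 'qpos': array([ 1.17279498,  0.52202122, -0.03632129,  1.59999037,  0.02120485,
        1.02112823, -0.11285313]), 'qd': array([-0.00163832,  0.00042212,  0.00074083,  0.00105593,  0.00019252,
       -0.00054847,  0.00039333]), 'joint_efforts': array([-3.85971396e-05, -9.27108622e+01,  1.97938442e+00, -3.69921756e+01,
        1.77041598e-02,  8.24089773e-03,  3.47762565e-06]), 'position': array([ 0.20107645, -0.59141144,  0.23072764]), 'tool_rot': array([-3.14043421e+00,  9.11150124e-05,  3.27735217e-01]), 'force': array([-0.58375031, -0.46041517,  0.61189368]), 'moment': array([ 0.04245984, -0.01034048, -0.01579831]), 'finger_force': 0.0, 'grip_width': 0.08560476276468303}
side [[423.56476793   0.         319.27196588]
 [  0.         423.56476793 205.20738587]
 [  0.           0.           1.        ]] [ 0.14498027 -0.65670528  1.07007877] [-2.45321299  0.00307035 -0.57518563]
top [[371.81860752   0.         321.95682949]
 [  0.         371.81860752 203.1841425 ]
 [  0.           0.           1.        ]] [0.37288256 0.01895539 1.39085929] [-2.9959651  -0.02385191 -1.555722  ]
[[-8.61231458e-04 -9.58931573e-01 -2.83636205e-01  7.11638910e-02]
 [ 9.99999570e-01 -9.23369956e-04  8.53823172e-05 -1.00193258e-03]
 [-3.43776950e-04 -2.83636010e-01  9.58931956e-01 -1.44094968e-01]
 [ 0.00000000e+00  0.00000000e+00  0.00000000e+00  1.00000000e+00]] [[320.53954296   0.         323.67964183]
 [  0.         320.53954296 199.19745575]
 [  0.           0.           1.        ]]
```

View pics/top0.png

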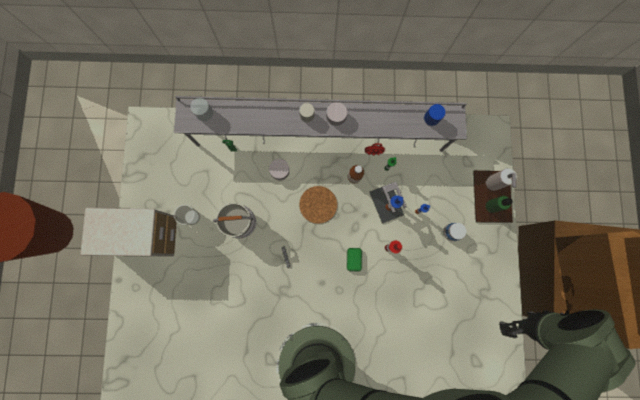

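View pics/side0.png

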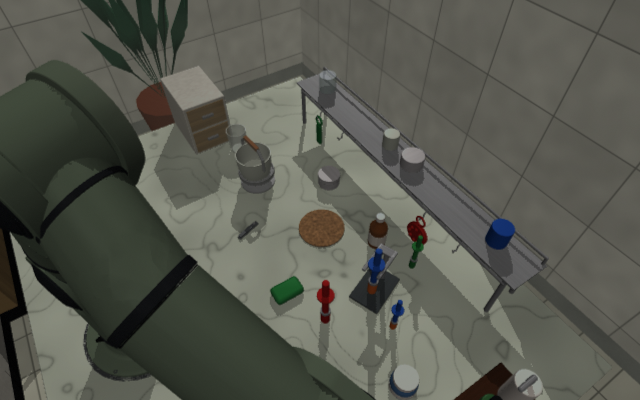

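Brush candidates are, in the top and side views:
- Large blue, in the holder: top (396,202), side (376,265).
- Small blue: top (424,208), side (398,315).
- Red: top (395,246).
- Green: top (391,161).

The large blue one in the forked holder is the one meant. For the bowl, the only match is the grey-white bowl with the wooden bar at top (236,221). Next is a close crop to check this choice, plus the measurements.

```bash
cat > h.py <<'E'
import numpy as np,cv2
from scipy.spatial.transform import Rotation as R
def load(n):
    d=np.load(n,allow_pickle=True);return {k:d[k] for k in d.files}
def ray(f,p):
    d=np.linalg.solve(f["intrinsics"],[p[0],p[1],1.]);return f["position"],R.from_euler("xyz",f["orientation"]).as_matrix()@d
def plane(f,p,z):
    o,d=ray(f,p);return o+d*(z-o[2])/d[2]
def tri(f,p,g,q):
    o,d=ray(f,p);a,b=ray(g,q)
    t=np.linalg.lstsq(np.c_[d,-b],a-o,rcond=None)[0];u,v=o+t[0]*d,a+t[1]*b
    return (u+v)/2,np.linalg.norm(u-v)
def proj(f,P):
    c=R.from_euler("xyz",f["orientation"]).as_matrix().T@(np.array(P)-f["position"]);c=f["intrinsics"]@c;return c[:2]/c[2]
E
python3 - <<'E'
from h import *
T=load("top0.npz");S=load("side0.npz")
a=cv2.resize(T["color"][170:270,190:300],None,fx=4,fy=4,interpolation=2)
b=cv2.resize(T["color"][150:260,340:440],None,fx=3.636,fy=3.636,interpolation=2)
c=cv2.resize(S["color"][110:200,220:310],None,fx=4,fy=4,interpolation=2)[:,:360]
d=cv2.resize(S["color"][230:320,340:430],None,fx=4,fy=4,interpolation=2)
def pad(i):
    o=np.zeros((300,400,3),np.uint8);i=cv2.resize(i,None,fx=300/i.shape[0],fy=300/i.shape[0]);o[:,:i.shape[1]]=i[:,:400];return o
cv2.imwrite("pics/crop1.png",np.vstack([np.hstack([pad(a),pad(b)]),np.hstack([pad(c),pad(d)])])[:,:,::-1])
for n,f in(("T",T),("S",S)):
    h=cv2.cvtColor(f["color"],cv2.COLOR_RGB2HSV)
    for nm,lo,hi in(("blue",(105,120,60),(125,255,255)),("cork/wood/orange",(5,110,60),(16,255,255))):
        m=cv2.inRange(h,lo,hi);k,l,st,ce=cv2.connectedComponentsWithStats(m)
        for i in range(1,k):
            if st[i,4]>12 : print(n,nm,st[i],ce[i].round(1))
E
```

```text
T blue [425 104  20  19 251] [435.  112.5]
T blue [391 196  12  12 119] [396.5 201.2]
T blue [419 204  11   8  58] [424.2 207.7]
T cork/wood/orange [350 166  14  14 104] [355.4 173.7]
T cork/wood/orange [475 184  14  38 339] [480.9 202.1]
T cork/wood/orange [ 300  186   37   37 1075] [317.9 204.3]
T cork/wood/orange [   0  192   36   70 1950] [ 14.6 225.2]
T cork/wood/orange [385 204   6   6  16] [387.  206.9]
T cork/wood/orange [218 216  24   5  80] [229.6 217.7]
T cork/wood/orange [ 553  221   87  128 6604] [601.7 273.4]
S blue [492 219  23  18 318] [503.1 227.3]
S blue [376 248   6   7  31] [378.5 251.1]
S blue [368 257  17  15 154] [376.  265.1]
S blue [398 300   4   5  17] [399.5 301.9]
S blue [392 304  12  12  88] [397.1 310.4]
S blue [398 390  15   6  39] [404.6 393.2]
S cork/wood/orange [137  85  34  31 725] [152.9 102.2]
S cork/wood/orange [244 136  14  14  61] [250.4 142.4]
S cork/wood/orange [ 299  210   45   36 1292] [321.  227.6]
S cork/wood/orange [368 285   9   9  60] [371.7 289.1]
S cork/wood/orange [390 322   7   8  31] [392.5 325.9]
```

View pics/crop1.png

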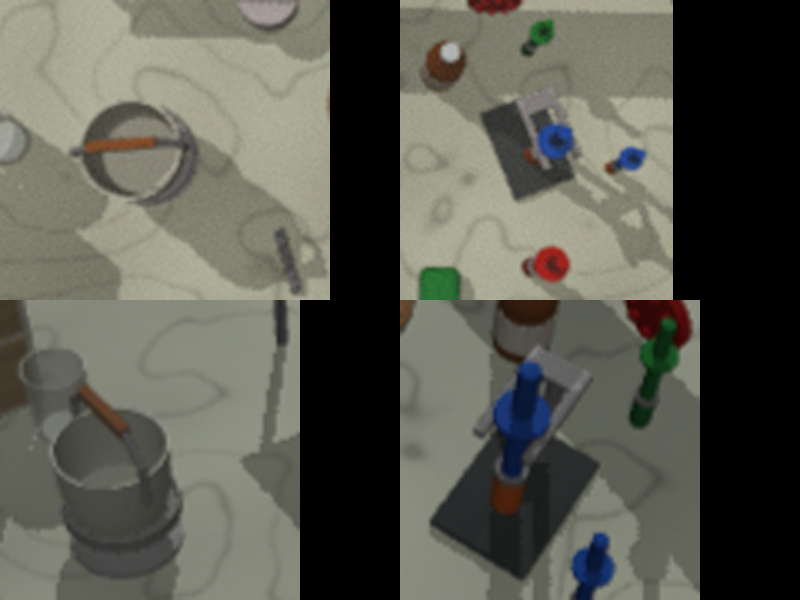

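The crop confirms the choice. The large blue brush with an orange head hangs in the fork, with its flange at top (397,202) and side (377,264). The bowl's wooden bar runs from top (218,219) to (242,217) and lies roughly along the world y axis.

```bash
python3 - <<'E'
from h import *
np.set_printoptions(precision=4,suppress=True)
T=load("top0.npz");S=load("side0.npz")
print("bar",tri(T,(230,218.2),S,(250.7,142.8)),plane(T,(230,218.2),.178),plane(S,(250.7,142.8),.172))
print("bar ends",plane(T,(218.3,219),.178),plane(T,(242,217),.178),plane(S,(243.4,137.6),.175),plane(S,(258.4,148.4),.175))
print("flange",tri(T,(397,201.5),S,(376.5,264.3)),plane(T,(397,201.5),.153),plane(S,(376.3,264.5),.153))
print("griptop",plane(S,(378.7,250.5),.211))
print("bridge",plane(T,(391.3,186.7),.147))
for f,p in((T,(317.9,204.3)),(S,(321,227.6))):
    print("mat",plane(f,p,.005))
# mat via contours
for f,r in((T,(300,186,37,37)),(S,(299,210,45,36))):
    print(plane(f,(r[0]+r[2]/2-.5,r[1]+r[3]/2-.5),.005))
# rack height: blue jar on rack triangulate; rack front edge corner
print("rackjar",tri(T,(435,112.5),S,(503,227.3)))
print("rack front right",tri(T,(467,138),S,(510,288)), "front left",tri(T,(176,132),S,(299,84)))
print("hanging red",tri(T,(375,149),S,(416,230)),"green hang",tri(T,(229,145),S,(319,130)),"bottle",tri(T,(357,167),S,(380,217)))
print("red brush",plane(T,(395.5,246),.15),"small blue",plane(T,(424,208),.12),"tumbler",plane(T,(187,215),.05),"green brush",plane(T,(392,160),.13))
E
```

```text
bar (array([0.4989, 0.2916, 0.1748]), np.float64(0.005005556821074718)) [0.4962 0.2917 0.178 ] [0.5024 0.2938 0.172 ]
bar ends [0.4929 0.3294 0.178 ] [0.5008 0.253  0.178 ] [0.493  0.3248 0.175 ] [0.5094 0.2549 0.175 ]
flange (array([ 0.5667, -0.2622,  0.1544]), np.float64(0.0032292759511842314)) [ 0.5654 -0.2618  0.153 ] [ 0.5681 -0.2623  0.153 ]
griptop [ 0.5703 -0.2593  0.211 ]
bridge [ 0.6172 -0.2443  0.147 ]
mat [0.5721 0.0042 0.005 ]
mat [0.5742 0.0014 0.005 ]
[0.5733 0.0038 0.005 ]
[0.5744 0.0017 0.005 ]
rackjar (array([ 0.8582, -0.3785,  0.2257]), np.float64(0.007670445137832952))
rack front right (array([ 0.7818, -0.4965,  0.1804]), np.float64(0.006596484699093414)) front left (array([0.7936, 0.4919, 0.1612]), np.float64(0.008517676937115514))
hanging red (array([ 0.7702, -0.2007,  0.0778]), np.float64(0.0002406950003393078)) green hang (array([0.7793, 0.3335, 0.0653]), np.float64(0.00478836919893887)) bottle (array([ 0.69  , -0.1295,  0.119 ]), np.float64(0.0017588739461034618))
red brush [ 0.4157 -0.2553  0.15  ] small blue [ 0.5494 -0.3631  0.12  ] tumbler [0.5181 0.4749 0.05  ] green brush [ 0.7158 -0.2515  0.13  ]
```

```bash
cat > plan.py <<'E'
import sys,json,numpy as np
from scipy.spatial.transform import Rotation as R
from workcell import observe
np.set_printoptions(precision=4,suppress=True)
def rows(wps,grip):
    """wps: (x,y,z,yaw,n rows), tool pointing down; prints rounded rows per call"""
    s=observe();p=s["position"].copy();r=R.from_euler("xyz",s["tool_rot"]);out=[]
    for x,y,z,yaw,n in wps:
        for i in range(n):
            k=n-i;d=r.inv().apply((np.array([x,y,z])-p)/k)/.02
            w=(r.inv()*R.from_euler("xyz",[np.pi,0,yaw])).as_rotvec()/k/np.radians(6)
            d=np.round(d,2);w=np.round(w,1 if k>1 else 2)
            assert max(abs(d).max(),abs(w).max())<=1,(d,w)
            p=p+r.apply(d*.02);r=r*R.from_rotvec(w*np.radians(6));out.append([*map(float,d),*map(float,w),grip])
    for i in range(0,len(out),10): print(json.dumps(out[i:i+10]))
    print("end",p,r.as_euler("xyz"))
E
python3 - <<'E'
from plan import *
rows([(.50,-.27,.36,.9,30),(.499,.29,.33,1.72,30)],1)
E
```

```text
[[0.64, -0.35, -0.21, -0.0, -0.0, -0.2, 1], [0.65, -0.33, -0.22, -0.0, -0.0, -0.2, 1], [0.66, -0.32, -0.21, -0.0, -0.0, -0.2, 1], [0.66, -0.31, -0.22, -0.0, -0.0, -0.2, 1], [0.67, -0.29, -0.21, -0.0, -0.0, -0.2, 1], [0.68, -0.28, -0.22, -0.0, -0.0, -0.2, 1], [0.68, -0.26, -0.21, -0.0, -0.0, -0.2, 1], [0.69, -0.25, -0.22, -0.0, -0.0, -0.2, 1], [0.69, -0.23, -0.21, -0.0, -0.0, -0.2, 1], [0.7, -0.22, -0.22, -0.0, -0.0, -0.2, 1]]
[[0.7, -0.21, -0.21, -0.0, -0.0, -0.2, 1], [0.71, -0.19, -0.22, -0.0, -0.0, -0.2, 1], [0.71, -0.18, -0.21, -0.0, -0.0, -0.2, 1], [0.71, -0.16, -0.22, -0.0, -0.0, -0.2, 1], [0.72, -0.15, -0.21, -0.0, -0.0, -0.2, 1], [0.72, -0.13, -0.22, -0.0, -0.0, -0.2, 1], [0.72, -0.12, -0.21, -0.0, -0.0, -0.2, 1], [0.73, -0.1, -0.22, -0.0, -0.0, -0.2, 1], [0.73, -0.08, -0.21, -0.0, -0.0, -0.2, 1], [0.73, -0.07, -0.22, -0.0, -0.0, -0.2, 1]]
[[0.73, -0.05, -0.21, -0.0, -0.0, -0.1, 1], [0.73, -0.05, -0.22, -0.0, -0.0, -0.2, 1], [0.73, -0.03, -0.21, -0.0, -0.0, -0.1, 1], [0.73, -0.02, -0.22, -0.0, -0.0, -0.2, 1], [0.73, -0.01, -0.21, -0.0, -0.0, -0.1, 1], [0.73, -0.0, -0.22, -0.0,
[... 765 characters left out ...]
, -0.25, 0.05, 0.0, -0.0, -0.3, 1], [0.91, -0.23, 0.05, 0.0, -0.0, -0.2, 1], [0.91, -0.21, 0.05, 0.0, -0.0, -0.3, 1], [0.92, -0.18, 0.05, 0.0, -0.0, -0.2, 1], [0.92, -0.16, 0.05, 0.0, -0.0, -0.3, 1], [0.92, -0.13, 0.05, 0.0, -0.0, -0.2, 1]]
[[0.93, -0.11, 0.05, 0.0, -0.0, -0.3, 1], [0.93, -0.08, 0.05, 0.0, -0.0, -0.2, 1], [0.93, -0.06, 0.05, 0.0, -0.0, -0.3, 1], [0.93, -0.03, 0.05, 0.0, -0.0, -0.2, 1], [0.93, -0.01, 0.05, 0.0, -0.0, -0.3, 1], [0.93, 0.02, 0.05, 0.0, -0.0, -0.2, 1], [0.93, 0.03, 0.05, 0.0, -0.0, -0.3, 1], [0.93, 0.06, 0.05, 0.0, -0.0, -0.2, 1], [0.93, 0.09, 0.05, 0.0, -0.0, -0.3, 1], [0.93, 0.11, 0.05, 0.0, -0.0, -0.23, 1]]
end [0.499  0.2901 0.3301] [ 3.1411 -0.      1.7195]
```

Request:
move_arm([
  [[0.67,-0.28,-0.2,0,0,-0.2,1],[0.67,-0.28,-0.2,0,0,-0.2,1],[0.67,-0.28,-0.2,0,0,-0.2,1],[0.67,-0.28,-0.2,0,0,-0.2,1],[0.67,-0.28,-0.2,0,0,-0.2,1],[0.67,-0.28,-0.2,0,0,-0.2,1],[0.67,-0.28,-0.2,0,0,-0.2,1],[0.67,-0.28,-0.2,0,0,-0.2,1],[0.67,-0.28,-0.2,0,0,-0.2,1],[0.67,-0.28,-0.2,0,0,-0.2,1]],
])

```text
clock: 1.15
position: [0.301, -0.485, 0.2716]
tool_rot: [3.142, 0.0, 0.539]
force: [0.4, -0.5, -0.8]
grip_width: 0.0852
finger_force: 0.0
```

Request:
move_arm([
  [[0.72,-0.14,-0.22,0,0,-0.2,1],[0.72,-0.14,-0.22,0,0,-0.2,1],[0.72,-0.14,-0.22,0,0,-0.2,1],[0.72,-0.14,-0.22,0,0,-0.2,1],[0.72,-0.14,-0.22,0,0,-0.2,1],[0.72,-0.14,-0.22,0,0,-0.2,1],[0.72,-0.14,-0.22,0,0,-0.2,1],[0.72,-0.14,-0.22,0,0,-0.2,1],[0.72,-0.14,-0.22,0,0,-0.2,1],[0.72,-0.14,-0.22,0,0,-0.2,1]],
])

```text
clock: 2.15
position: [0.4006, -0.3776, 0.3157]
tool_rot: [-3.142, -0.0, 0.748]
force: [-0.2, -0.9, -0.6]
grip_width: 0.0852
finger_force: 0.0
```

Request:
move_arm([
  [[0.73,0,-0.22,0,0,-0.15,1],[0.73,0,-0.22,0,0,-0.15,1],[0.73,0,-0.22,0,0,-0.15,1],[0.73,0,-0.22,0,0,-0.15,1],[0.73,0,-0.22,0,0,-0.15,1],[0.73,0,-0.22,0,0,-0.15,1],[0.73,0,-0.22,0,0,-0.15,1],[0.73,0,-0.22,0,0,-0.15,1],[0.73,0,-0.22,0,0,-0.15,1],[0.73,0,-0.22,0,0,-0.15,1]],
])

```text
clock: 3.15
position: [0.5004, -0.2712, 0.3597]
tool_rot: [3.142, 0.0, 0.905]
force: [0.3, -0.5, 1.0]
grip_width: 0.0854
finger_force: 0.0
```

```bash
cat >> h.py <<'E'
def wrist(name):
    from workcell import observe,grab_frame
    s=observe();f=grab_frame("wrist");M=np.eye(4);M[:3,:3]=R.from_euler("xyz",s["tool_rot"]).as_matrix();M[:3,3]=s["position"]
    C=M@f["tool_from_camera"]
    g=dict(color=f["color"],intrinsics=f["intrinsics"],position=C[:3,3],orientation=R.from_matrix(C[:3,:3]).as_euler("xyz"))
    np.savez(name+".npz",**g);cv2.imwrite(f"pics/{name}.png",f["color"][:,:,::-1]);print(s["clock"],s["position"],s["tool_rot"],s["force"],s["grip_width"]);return g
E
python3 -c "
from h import *
wrist('w1')"
```

```text
3.15 [ 0.50037781 -0.27123709  0.35967573] [3.14158650e+00 1.66804656e-05 9.04998589e-01] [ 0.25742307 -0.48788605  1.04266065] 0.08537120420455278
```

View pics/w1.png

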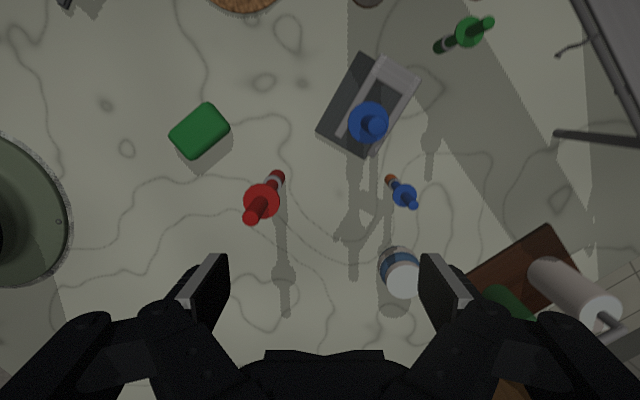

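```bash
python3 -c "
from plan import *
rows([(.499,.29,.33,1.72,30)],1)"
```

```text
[[0.73, -0.58, 0.05, 0.0, -0.0, -0.3, 1], [0.75, -0.55, 0.05, 0.0, -0.0, -0.3, 1], [0.77, -0.53, 0.05, 0.0, -0.0, -0.3, 1], [0.78, -0.51, 0.05, 0.0, -0.0, -0.3, 1], [0.8, -0.48, 0.05, 0.0, -0.0, -0.3, 1], [0.81, -0.46, 0.05, 0.0, -0.0, -0.2, 1], [0.82, -0.44, 0.05, 0.0, -0.0, -0.3, 1], [0.84, -0.41, 0.05, 0.0, -0.0, -0.2, 1], [0.84, -0.39, 0.05, 0.0, -0.0, -0.3, 1], [0.86, -0.37, 0.05, 0.0, -0.0, -0.2, 1]]
[[0.86, -0.35, 0.05, 0.0, -0.0, -0.3, 1], [0.87, -0.32, 0.05, 0.0, -0.0, -0.2, 1], [0.88, -0.3, 0.05, 0.0, -0.0, -0.3, 1], [0.89, -0.28, 0.05, 0.0, -0.0, -0.2, 1], [0.9, -0.26, 0.05, 0.0, -0.0, -0.3, 1], [0.9, -0.23, 0.05, 0.0, -0.0, -0.2, 1], [0.91, -0.21, 0.05, 0.0, -0.0, -0.3, 1], [0.91, -0.18, 0.05, 0.0, -0.0, -0.2, 1], [0.92, -0.16, 0.05, 0.0, -0.0, -0.3, 1], [0.92, -0.13, 0.05, 0.0, -0.0, -0.2, 1]]
[[0.93, -0.11, 0.05, 0.0, -0.0, -0.3, 1], [0.93, -0.09, 0.05, 0.0, -0.0, -0.2, 1], [0.93, -0.07, 0.05, 0.0, -0.0, -0.3, 1], [0.93, -0.04, 0.05, 0.0, -0.0, -0.2, 1], [0.93, -0.02, 0.06, 0.0, -0.0, -0.3, 1], [0.93, 0.01, 0.05, 0.0, -0.0, -0.2, 1], [0.93, 0.03, 0.06, 0.0, -0.0, -0.3, 1], [0.93, 0.06, 0.05, 0.0, -0.0, -0.2, 1], [0.93, 0.09, 0.06, 0.0, -0.0, -0.3, 1], [0.93, 0.11, 0.05, 0.01, -0.0, -0.25, 1]]
end [0.499  0.2901 0.3301] [ 3.1412 -0.0005  1.7201]
```

The wrist view shows the brush's flange at (369,121) and its grip top at (374,126). The fork's bridge is near (405,72), with a red brush at (262,200), a small blue one at (404,195) and a green one at (467,32). Going on to the bowl.

Request:
move_arm([
  [[0.8,-0.48,0.05,0,0,-0.26,1],[0.8,-0.48,0.05,0,0,-0.26,1],[0.8,-0.48,0.05,0,0,-0.26,1],[0.8,-0.48,0.05,0,0,-0.26,1],[0.8,-0.48,0.05,0,0,-0.26,1],[0.8,-0.48,0.05,0,0,-0.26,1],[0.8,-0.48,0.05,0,0,-0.26,1],[0.8,-0.48,0.05,0,0,-0.26,1],[0.8,-0.48,0.05,0,0,-0.26,1],[0.8,-0.48,0.05,0,0,-0.26,1]],
])

```text
clock: 4.2
position: [0.5002, -0.0846, 0.3492]
tool_rot: [-3.142, 0.0, 1.178]
force: [0.7, -1.1, -0.3]
grip_width: 0.0857
finger_force: 0.0
```

Request:
move_arm([
  [[0.9,-0.24,0.05,0,0,-0.26,1],[0.9,-0.24,0.05,0,0,-0.26,1],[0.9,-0.24,0.05,0,0,-0.26,1],[0.9,-0.24,0.05,0,0,-0.26,1],[0.9,-0.24,0.05,0,0,-0.26,1],[0.9,-0.24,0.05,0,0,-0.26,1],[0.9,-0.24,0.05,0,0,-0.26,1],[0.9,-0.24,0.05,0,0,-0.26,1],[0.9,-0.24,0.05,0,0,-0.26,1],[0.9,-0.24,0.05,0,0,-0.26,1]],
])

```text
clock: 5.2
position: [0.5024, 0.1011, 0.3392]
tool_rot: [-3.142, -0.0, 1.45]
force: [-0.2, 0.3, 0.1]
grip_width: 0.0851
finger_force: 0.0
```

Request:
move_arm([
  [[0.9,0,0.05,0,0,-0.26,1],[0.9,0,0.05,0,0,-0.26,1],[0.9,0,0.05,0,0,-0.26,1],[0.9,0,0.05,0,0,-0.26,1],[0.9,0,0.05,0,0,-0.26,1],[0.9,0,0.05,0,0,-0.26,1],[0.9,0,0.05,0,0,-0.26,1],[0.9,0,0.05,0,0,-0.26,1],[0.9,0,0.05,0,0,-0.26,1],[0.9,0,0.05,0,0,-0.26,1]],
])

```text
clock: 6.2
position: [0.5024, 0.2805, 0.3292]
tool_rot: [3.142, 0.0, 1.723]
force: [-0.1, -0.2, 1.0]
grip_width: 0.0851
finger_force: 0.0
```

```bash
python3 - <<'E'
from h import *
np.set_printoptions(precision=4,suppress=True)
g=wrist('w2')
h=cv2.cvtColor(g["color"],cv2.COLOR_RGB2HSV);m=cv2.inRange(h,(5,110,60),(16,255,255))
for c in cv2.findContours(m,0,2)[0]:
    if cv2.contourArea(c)>60:
        r=cv2.minAreaRect(c);b=cv2.boxPoints(r);print(r)
        print(np.array([plane(g,p,.1785) for p in b]),plane(g,r[0],.1785))
T=load("top0.npz")
# brush axis from w1 + others
W=load("w1.npz");S=load("side0.npz")
print("flange",plane(W,(368.5,121),.153),tri(W,(368.5,121),T,(397,201.5)),tri(W,(368.5,121),S,(376.5,264.3)),"grip",plane(W,(374,126),.211))
E
```

```text
6.2 [0.5024 0.2805 0.3292] [3.1416 0.     1.7228] [-0.1032 -0.2003  1.0095] 0.08513233683303863
((342.42999267578125, 317.00994873046875), (69.1550521850586, 82.30723571777344), 81.8698959350586)
[[0.4903 0.1656 0.1785]
 [0.5718 0.1918 0.1785]
 [0.5994 0.1098 0.1785]
 [0.5122 0.0805 0.1785]] [0.5432 0.1385 0.1785]
((325.3706970214844, 166.6982879638672), (12.096736907958984, 79.09857177734375), 3.3664605617523193)
[[0.498  0.2586 0.1785]
 [0.4914 0.3329 0.1785]
 [0.5022 0.3339 0.1785]
 [0.5097 0.2596 0.1785]] [0.5002 0.2976 0.1785]
flange [ 0.5707 -0.2568  0.153 ] (array([ 0.5674, -0.2583,  0.1587]), np.float64(0.007245755372362916)) (array([ 0.572 , -0.2582,  0.1449]), np.float64(0.0015187033724505788)) grip [ 0.5676 -0.2563  0.211 ]
```

View pics/w2.png

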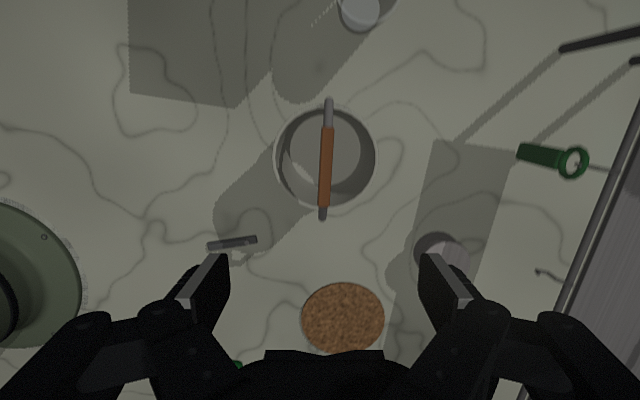

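The bar is at (326,167) in the wrist view and projects to about (0.500, 0.297), with a bowl yaw of about 0.095. I'll descend and grip.

Request:
move_arm([
  [[0.08,0,0.88,0,0,0.06,1],[0.08,0,0.88,0,0,0.06,1],[0.08,0,0.88,0,0,0.06,1],[0.08,0,0.88,0,0,0.06,1],[0.08,0,0.88,0,0,0.06,1],[0.08,0,0.88,0,0,0.06,1],[0.08,0,0.88,0,0,0.06,1],[0.08,0,0.88,0,0,0.06,1],[0.08,0,0.88,0,0,0.06,1],[0.08,0,0.88,0,0,0.06,1]],
], grip_force=50)

```text
clock: 7.25
position: [0.5005, 0.2956, 0.1525]
tool_rot: [-3.142, -0.0, 1.658]
force: [0.4, -0.4, 0.4]
grip_width: 0.0855
finger_force: 0.0
```

```bash
python3 - <<'E'
from h import *
g=wrist('w3')
h=cv2.cvtColor(g["color"],cv2.COLOR_RGB2HSV);m=cv2.inRange(h,(5,110,60),(16,255,255))
for c in cv2.findContours(m,0,2)[0]:
    if cv2.contourArea(c)>60:
        r=cv2.minAreaRect(c);b=cv2.boxPoints(r);print(r,"\n",np.array([plane(g,p,.1785) for p in b]).round(4),plane(g,r[0],.1785))
E
```

```text
7.25 [0.50048623 0.29564207 0.15251587] [-3.14158902e+00 -6.02450416e-05  1.65848931e+00] [ 0.43086567 -0.427388    0.40841886] 0.08554803946718911
((326.0, 275.0), (158.0, 28.0), 90.0) 
 [[0.4915 0.3341 0.1785]
 [0.5021 0.3351 0.1785]
 [0.5096 0.2618 0.1785]
 [0.4971 0.2607 0.1785]] [0.49980823 0.30080196 0.1785    ]
```

View pics/w3.png

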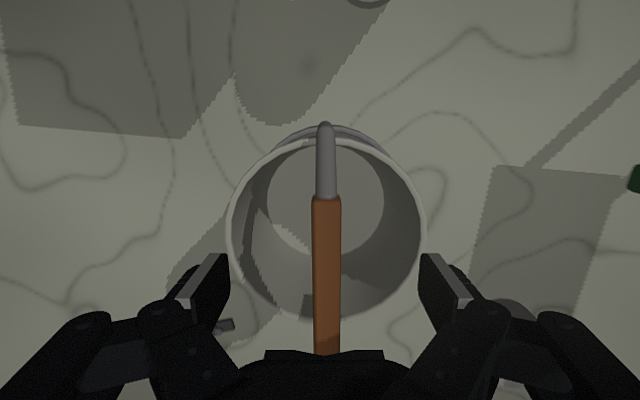

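The bar is vertical in the image at x≈326, centred between the fingers (229 and 420) and aligned with them. Closing.

Request:
move_arm([
  [[0,0,0,0,0,0,-1],[0,0,0,0,0,0,-1],[0,0,0,0,0,0,-1],[0,0,0,0,0,0,-1],[0,0,0,0,0,0,-1],[0,0,0,0,0,0,-1],[0,0,0,0,0,0,-1],[0,0,0,0,0,0,-1],[0,0,0,0,0,0,-1],[0,0,0,0,0,0,-1]],
], grip_force=50)

```text
clock: 8.3
position: [0.5012, 0.295, 0.1537]
tool_rot: [3.141, -0.0, 1.657]
force: [2.5, -1.3, 4.7]
grip_width: 0.0106
finger_force: 50.1
```

Request:
move_arm([
  [[0,0,-0.1,0,0,0,-1],[0,0,-0.2,0,0,0,-1],[0,0,-0.4,0,0,0,-1],[0,0,-0.6,0,0,0,-1],[0,0,-0.6,0,0,0,-1],[0,0,-0.6,0,0,0,-1],[0,0,-0.5,0,0,0,-1],[0,0,-0.3,0,0,0,-1],[0,0,-0.2,0,0,0,-1],[0,0,0,0,0,0,-1]],
])

```text
clock: 9.3
position: [0.5007, 0.2949, 0.2237]
tool_rot: [3.141, -0.0, 1.658]
force: [0.1, -0.8, -2.7]
grip_width: 0.0111
finger_force: 48.9
```

```bash
python3 - <<'E'
from h import *
from workcell import observe,grab_frame
g=wrist('w4')
for n in("side","top"):
    f=grab_frame(n);np.savez(n+"1.npz",**{k:np.array(v) for k,v in f.items()});cv2.imwrite(f"pics/{n}1.png",f["color"][:,:,::-1])
a=cv2.resize(load("side1.npz")["color"][90:240,180:380],(800,600));cv2.imwrite("pics/s1.png",a[:,:,::-1])
# mat in w2 and w4
for k in("w2","w4"):
    g=load(k+".npz");m=cv2.inRange(cv2.cvtColor(g["color"],cv2.COLOR_RGB2HSV),(5,110,60),(16,255,255))
    for c in cv2.findContours(m,0,2)[0]:
        if cv2.contourArea(c)>2000 and len(c)>5:
            P=np.array([plane(g,p[0],.005)[:2] for p in c]);print(k,cv2.minEnclosingCircle((P*1000).astype(np.float32)))
E
```

```text
9.3 [0.500724   0.29493764 0.22365363] [ 3.14121616e+00 -1.33447831e-04  1.65764161e+00] [ 0.14182681 -0.81810757 -2.70155176] 0.01111631825891264
w2 ((575.3378295898438, 8.067306518554688), 71.889892578125)
w4 ((515.0989379882812, 153.22677612304688), 114.84822845458984)
```

View pics/s1.png

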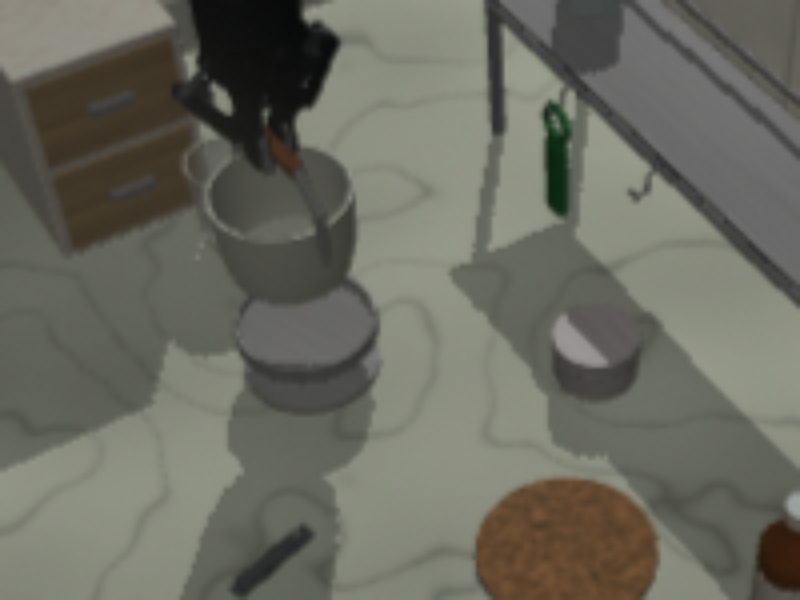

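The side crop shows the bowl hanging level at about (280,230), clear of the stand, with the empty mat at (567,550). Carrying it over the mat.

Request:
move_arm([
  [[-0.3,0.05,0,0,0,0,-1],[-0.6,0.1,0,0,0,0,-1],[-0.8,0.13,0,0,0,0,-1],[-0.9,0.15,0,0,0,0,-1],[-0.9,0.15,0,0,0,0,-1],[-0.9,0.15,0,0,0,0,-1],[-0.9,0.15,0,0,0,0,-1],[-0.9,0.15,0,0,0,0,-1],[-0.9,0.15,0,0,0,0,-1],[-0.9,0.15,0,0,0,0,-1]],
])

```text
clock: 10.45
position: [0.5413, 0.1353, 0.2233]
tool_rot: [-3.142, 0.001, 1.656]
force: [0.2, 0.4, -3.6]
grip_width: 0.0111
finger_force: 48.9
```

Request:
move_arm([
  [[-0.9,0.15,0,0,0,0,-1],[-0.9,0.15,0,0,0,0,-1],[-0.9,0.15,0,0,0,0,-1],[-0.9,0.15,0,0,0,0,-1],[-0.8,0.15,0,0,0,0,-1],[-0.8,0.15,0,0,0,0,-1],[-0.6,0.1,0,0,0,0,-1],[-0.5,0.08,0,0,0,0,-1],[-0.3,0.05,0,0,0,0,-1],[-0.1,0,0,0,0,0,-1]],
])

```text
clock: 11.45
position: [0.5753, 0.0059, 0.2233]
tool_rot: [-3.142, -0.0, 1.657]
force: [0.4, 0.4, -2.7]
grip_width: 0.0113
finger_force: 48.9
```

```bash
python3 - <<'E'
from h import *
from workcell import grab_frame
g=wrist('w5')
for n in("side","top"):
    f=grab_frame(n);np.savez(n+"2.npz",**{k:np.array(v) for k,v in f.items()})
a=cv2.resize(load("side2.npz")["color"][140:290,250:450],(400,300));b=cv2.resize(load("top2.npz")["color"][140:270,240:410],(400,300))
cv2.imwrite("pics/s2.png",np.hstack([a,b])[:,:,::-1])
E
```

```text
11.45 [0.5752976  0.00585455 0.22325202] [-3.14156711e+00 -8.22488017e-05  1.65743075e+00] [ 0.35133899  0.44520815 -2.74058876] 0.01127964738268886
```

View pics/s2.png

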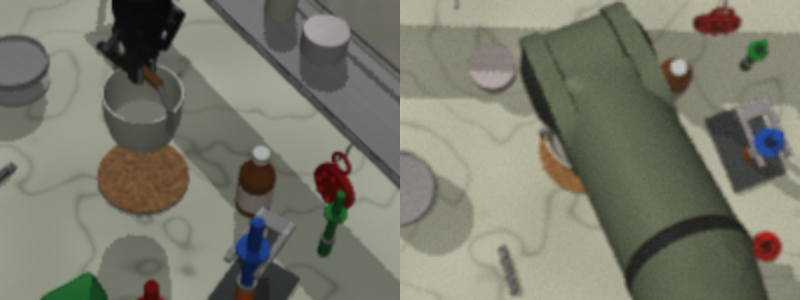

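The bowl hangs level above the mat, at side-crop (143,105) with the mat at (143,177). Lowering.

Request:
move_arm([
  [[0,0,0.2,0,0,0,-1],[0,0,0.5,0,0,0,-1],[0,0,0.7,0,0,0,-1],[0,0,0.8,0,0,0,-1],[0,0,0.8,0,0,0,-1],[0,0,0.8,0,0,0,-1],[0,0,0.7,0,0,0,-1],[0,0,0.5,0,0,0,-1],[0,0,0.2,0,0,0,-1],[0,0,0.1,0,0,0,-1]],
])

```text
clock: 12.6
position: [0.5752, 0.0064, 0.117]
tool_rot: [-3.141, -0.0, 1.658]
force: [0.3, 0.3, -3.2]
grip_width: 0.0111
finger_force: 48.9
```

Request:
move_arm([
  [[0,0,0.05,0,0,0,-1],[0,0,0.05,0,0,0,-1],[0,0,0.05,0,0,0,-1],[0,0,0.05,0,0,0,-1],[0,0,0.05,0,0,0,-1],[0,0,0.05,0,0,0,-1],[0,0,0.04,0,0,0,-1],[0,0,0.04,0,0,0,-1],[0,0,0.02,0,0,0,-1],[0,0,0,0,0,0,-1]],
])

```text
clock: 13.6
position: [0.5752, 0.0063, 0.1092]
tool_rot: [-3.142, -0.0, 1.658]
force: [0.3, 0.5, -3.4]
grip_width: 0.0111
finger_force: 48.9
```

Request:
move_arm([
  [[0,0,0.02,0,0,0,-1],[0,0,0.02,0,0,0,-1],[0,0,0.02,0,0,0,-1],[0,0,0.02,0,0,0,-1],[0,0,0,0,0,0,-1],[0,0,0,0,0,0,-1],[0,0,0,0,0,0,-1],[0,0,0,0,0,0,-1],[0,0,0,0,0,0,-1],[0,0,0,0,0,0,-1]],
])

```text
clock: 14.6
position: [0.5756, 0.0063, 0.1086]
tool_rot: [3.14, 0.0, 1.658]
force: [-3.2, -1.0, 12.8]
grip_width: 0.0109
finger_force: 51.1
```

Request:
move_arm([
  [[0,0,-0.03,0,0,0,-1],[0,0,0,0,0,0,-1],[0,0,0,0,0,0,-1],[0,0,0,0,0,0,0.2],[0,0,0,0,0,0,0.2],[0,0,0,0,0,0,0.2],[0,0,0,0,0,0,0.2],[0,0,0,0,0,0,0.2],[0,0,-0.2,0,0,0,0.2],[0,0,-0.4,0,0,0,0.2]],
])

```text
clock: 15.6
position: [0.5749, 0.0063, 0.1204]
tool_rot: [-3.141, -0.0, 1.658]
force: [0.5, -0.4, -0.2]
grip_width: 0.0515
finger_force: 0.0
```

Request:
move_arm([
  [[0,0,-0.8,0,0,0,0.2],[0,0,-1,0,0,0,0.2],[0,0,-1,0,0,0,0.2],[0,0,-1,0,0,0,0.2],[0,0,-1,0,0,0,0.2],[0,0,-1,0,0,0,0.2],[0,0,-1,0,0,0,0.2],[0,0,-1,0,0,0,0.2],[0,0,-1,0,0,0,0.2],[0,0,-1,0,0,0,0.2]],
])

```text
clock: 16.6
position: [0.5749, 0.0065, 0.3187]
tool_rot: [3.141, -0.0, 1.658]
force: [1.1, 0.7, 0.2]
grip_width: 0.0516
finger_force: 0.0
```

```bash
python3 - <<'E'
from h import *
np.set_printoptions(precision=4,suppress=True)
from workcell import grab_frame
g=wrist('w6')
f=grab_frame("side");np.savez("side3.npz",**{k:np.array(v) for k,v in f.items()})
m=cv2.inRange(cv2.cvtColor(g["color"],cv2.COLOR_RGB2HSV),(5,110,60),(16,255,255))
for c in cv2.findContours(m,0,2)[0]:
    if cv2.contourArea(c)>60:
        r=cv2.minAreaRect(c);print(r,plane(g,r[0],.1335))
        P=np.array([plane(g,p[0],.005)[:2] for p in c]);print(cv2.minEnclosingCircle((P*1000).astype(np.float32)))
a=cv2.resize(f["color"][140:290,220:420],(400,300));cv2.imwrite("pics/s3.png",np.hstack([a,cv2.resize(g["color"],(400,300))])[:,:,::-1])
# holder geometry in w1: fork metal & brush axes
W=load("w1.npz");h=cv2.cvtColor(W["color"],cv2.COLOR_RGB2HSV)
mb=cv2.inRange(h,(105,120,60),(125,255,255))
for c in cv2.findContours(mb,0,2)[0]:
    if cv2.contourArea(c)>300:
        q,rad=cv2.minEnclosingCircle(c);print("flange?",q,rad,plane(W,q,.153))
for p in((358,52),(421,85),(378,159),(315,128)): print("base",p,plane(W,p,.008))
E
```

```text
16.6 [0.5749 0.0065 0.3187] [ 3.1406 -0.0001  1.6581] [1.0832 0.7113 0.2054] 0.05155689205573007
((306.62164306640625, 324.770263671875), (16.604297637939453, 22.029464721679688), 9.462322235107422) [ 0.5691 -0.1779  0.1335]
((571.243408203125, -280.41290283203125), 24.107667922973633)
((324.0, 176.0), (70.0, 10.0), 90.0) [0.5741 0.0072 0.1335]
((577.6080322265625, -22.309843063354492), 52.48399353027344)
((326.45037841796875, 133.85157775878906), (99.40475463867188, 54.433738708496094), 4.714754581451416) [0.5728 0.0507 0.1335]
((575.4478149414062, 6.650985240936279), 71.2891616821289)
flange? (405.0, 195.0) 17.02948570251465 [ 0.5553 -0.3488  0.153 ]
flange? (368.0, 122.0) 21.471010208129883 [ 0.5697 -0.2573  0.153 ]
base (358, 52) [ 0.6261 -0.1881  0.008 ]
base (421, 85) [ 0.6721 -0.2805  0.008 ]
base (378, 159) [ 0.5597 -0.3303  0.008 ]
base (315, 128) [ 0.5122 -0.2328  0.008 ]
```

View pics/s3.png

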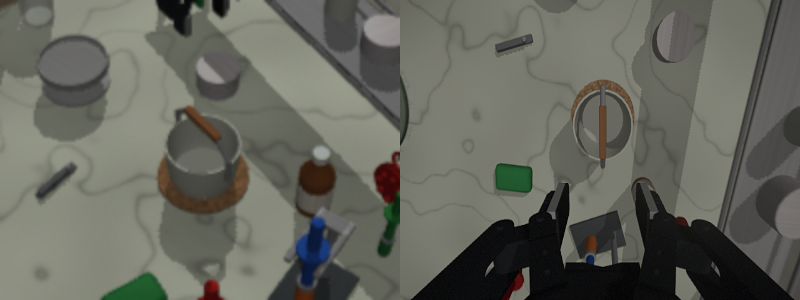

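The side crop shows the bowl upright on the mat. In the wrist view the bar projects to (0.574, 0.007) and the mat to (0.575, 0.007), so the bowl is centred. Now to the brush.

Request:
move_arm([
  [[-0.3,-0.03,0,0,0,0,0.4],[-0.6,-0.08,0,0,0,0,0.4],[-0.8,-0.08,0,0,0,0,0.4],[-0.8,-0.08,0,0,0,0,0.4],[-0.8,-0.08,0.1,0,0,0,0.4],[-0.8,-0.08,0.1,0,0,0,0.4],[-0.8,-0.08,0.1,0,0,0,0.4],[-0.8,-0.08,0.1,0,0,0,0.4],[-0.8,-0.08,0.1,0,0,0,0.4],[-0.8,-0.08,0.1,0,0,0,0.4]],
])

```text
clock: 17.7
position: [0.5728, -0.1418, 0.3041]
tool_rot: [-3.142, -0.0, 1.658]
force: [0.3, 0.7, 1.4]
grip_width: 0.06
finger_force: 0.0
```

Request:
move_arm([
  [[-0.8,-0.08,0.15,0,0,0,0.4],[-0.8,-0.08,0.15,0,0,0,0.4],[-0.8,-0.08,0.15,0,0,0,0.4],[-0.8,-0.08,0.15,0,0,0,0.4],[-0.8,-0.08,0.15,0,0,0,0.4],[-0.6,-0.08,0.15,0,0,0,0.4],[-0.5,-0.08,0.15,0,0,0,0.4],[-0.4,-0.08,0.15,0,0,0,0.4],[-0.3,-0.06,0.1,0,0,0,0.4],[-0.1,0,0.04,0,0,0,0.4]],
])

```text
clock: 18.7
position: [0.569, -0.2598, 0.2772]
tool_rot: [-3.141, -0.0, 1.657]
force: [-0.8, 1.6, -0.5]
grip_width: 0.0595
finger_force: 0.0
```

```bash
python3 - <<'E'
from h import *
np.set_printoptions(precision=4,suppress=True)
g=wrist('w7')
m=cv2.inRange(cv2.cvtColor(g["color"],cv2.COLOR_RGB2HSV),(105,120,40),(125,255,255))
for c in cv2.findContours(m,0,2)[0]:
    if cv2.contourArea(c)>150:
        r=cv2.boundingRect(c);q,rad=cv2.minEnclosingCircle(c);print(r,q,rad,cv2.contourArea(c),plane(g,q,.153),plane(g,q,.212))
print(proj(g,(.569,-.259,.153)),proj(g,(.569,-.259,.212)))
E
```

```text
18.7 [ 0.569  -0.2598  0.2772] [-3.1413 -0.0001  1.6573] [-0.7697  1.5519 -0.535 ] 0.05951478208992728
(594, 323, 46, 74) (628.8911743164062, 359.4075927734375) 36.82245635986328 2256.5 [ 0.8942 -0.41    0.153 ] [ 0.8211 -0.3611  0.212 ]
(291, 247, 27, 53) (304.0, 273.0) 26.476503372192383 767.5 [ 0.5561 -0.3398  0.153 ] [ 0.5573 -0.3063  0.212 ]
(300, 166, 50, 58) (325.5714416503906, 194.42857360839844) 28.793872833251953 2033.0 [ 0.5696 -0.262   0.153 ] [ 0.5678 -0.2456  0.212 ]
[325.2042 191.091 ] [325.5445 213.268 ]
```

The flange centre is at about (325,190) in the wrist frame, which puts the brush at (0.569, -0.259). I'll descend and grip.

Request:
move_arm([
  [[0.05,0,0.3,0,0,0,0.4],[0,0,0.6,0,0,0,0.4],[0,0,0.7,0,0,0,0.4],[0,0,0.8,0,0,0,0.4],[0,0,0.8,0,0,0,0.4],[0,0,0.8,0,0,0,0.4],[0,0,0.6,0,0,0,0.4],[0,0,0.4,0,0,0,0.4],[0,0,0.2,0,0,0,0.4],[0,0,0.1,0,0,0,0.4]],
])

```text
clock: 19.75
position: [0.5692, -0.2582, 0.1713]
tool_rot: [3.142, -0.0, 1.658]
force: [-0.5, -0.2, 0.9]
grip_width: 0.06
finger_force: 0.0
```

Request:
move_arm([
  [[0,0,0,0,0,0,-1],[0,0,0,0,0,0,-1],[0,0,0,0,0,0,-1],[0,0,0,0,0,0,-1],[0,0,0,0,0,0,-1],[0,0,0,0,0,0,-1],[0,0,0,0,0,0,-1],[0,0,0,0,0,0,-1],[0,0,0,0,0,0,-1],[0,0,0,0,0,0,-1]],
], grip_force=40)

```text
clock: 20.75
position: [0.5694, -0.2583, 0.172]
tool_rot: [3.141, 0.0, 1.658]
force: [-1.1, 1.1, 7.1]
grip_width: 0.0173
finger_force: 39.2
```

```bash
python3 - <<'E'
from h import *
np.set_printoptions(precision=4,suppress=True)
g=wrist('w8')
m=cv2.inRange(cv2.cvtColor(g["color"],cv2.COLOR_RGB2HSV),(105,120,40),(125,255,255))
for c in cv2.findContours(m,0,2)[0]:
    if cv2.contourArea(c)>150: print(cv2.boundingRect(c),cv2.contourArea(c))
E
```

```text
20.75 [ 0.5694 -0.2583  0.172 ] [3.1408 0.0005 1.6577] [-1.1051  1.0639  7.1359] 0.01725864273778682
(285, 203, 78, 150) 5919.5
```

Request:
move_arm([
  [[0,0,-0.2,0,0,0,-1],[0,0,-0.4,0,0,0,-1],[0,0,-0.5,0,0,0,-1],[0,0,-0.5,0,0,0,-1],[0,0,-0.5,0,0,0,-1],[0,0,-0.5,0,0,0,-1],[0,0,-0.5,0,0,0,-1],[0,0,-0.5,0,0,0,-1],[0,0,-0.5,0,0,0,-1],[0,0,-0.2,0,0,0,-1]],
])

```text
clock: 21.8
position: [0.5694, -0.2583, 0.2587]
tool_rot: [3.141, 0.0, 1.658]
force: [0.1, 1.1, -0.9]
grip_width: 0.0171
finger_force: 39.0
```

Request:
move_arm([
  [[0,0,-0.4,0,0,0,-1],[0,0,-0.5,0,0,0,-1],[0,0,-0.5,0,0,0,-1],[0,0,-0.5,0,0,0,-1],[0,0,-0.5,0,0,0,-1],[0,0,-0.5,0,0,0,-1],[0,0,-0.5,0,0,0,-1],[0,0,-0.4,0,0,0,-1],[0,0,-0.3,0,0,0,-1],[0,0,-0.1,0,0,0,-1]],
])

```text
clock: 22.8
position: [0.5693, -0.2583, 0.3422]
tool_rot: [3.141, 0.0, 1.658]
force: [-0.8, -0.1, -0.4]
grip_width: 0.0168
finger_force: 39.0
```

```bash
python3 - <<'E'
from h import *
np.set_printoptions(precision=4,suppress=True)
from workcell import observe,grab_frame
s=observe();print(s["position"],s["force"],s["grip_width"])
f=grab_frame("side");np.savez("side4.npz",**{k:np.array(v) for k,v in f.items()})
h=cv2.cvtColor(f["color"],cv2.COLOR_RGB2HSV)
p=s["position"]
print("expected head end",proj(f,(p[0],p[1],p[2]-.159)),"flange",proj(f,(p[0],p[1],p[2]-.021)))
for nm,lo,hi in(("blue",(105,120,40),(125,255,255)),("orange",(5,110,40),(16,255,255))):
    k,l,st,ce=cv2.connectedComponentsWithStats(cv2.inRange(h,lo,hi))
    for i in range(1,k):
        if st[i,4]>20:
            pts=np.argwhere(l==i)[:,::-1].astype(np.float32);print(nm,st[i],ce[i].round(1),cv2.minAreaRect(pts) if st[i,4]<400 else "")
E
```

```text
[ 0.5693 -0.2583  0.3422] [-0.8286 -0.109  -0.4065] 0.01679416757777015
expected head end [376.8981 256.6437] flange [383.2606 222.8656]
blue [374 205  20  42 348] [383.5 227.6] ((383.78466796875, 225.77694702148438), (39.69111251831055, 19.225383758544922), 82.87498474121094)
blue [485 219  30  30 644] [499.6 233.5] 
blue [392 300  12  22 158] [397.1 310.2] ((397.5, 310.5), (21.0, 11.0), 90.0)
blue [390 375  26  21 103] [399.8 389.7] ((399.9382019042969, 387.89886474609375), (28.831939697265625, 12.401972770690918), 32.0053825378418)
orange [312 193  18  18  95] [320.7 201.3] ((320.2500305175781, 201.25), (21.920310974121094, 4.242640495300293), 45.0)
orange [299 218  45  28 421] [321.2 235.3] 
orange [370 221   8  16  78] [373.1 229.7] ((373.5, 228.5), (15.0, 7.0), 90.0)
orange [368 243  16  18 114] [377.3 253.9] ((374.1076965332031, 252.48361206054688), (19.09025764465332, 12.022029876708984), 25.016895294189453)
orange [390 323   7   7  31] [392.5 325.8] ((392.5577087402344, 326.2115173339844), (6.275716304779053, 5.687368392944336), 11.309932708740234)
orange [455 375  44  25 519] [478.7 389.7]
```

The brush hangs vertical in the gripper: its head is at side pixel (377,254), where expected. Carrying it over the bowl's -x opening.

Request:
move_arm([
  [[0.3,0,0,0,0,0,-1],[0.6,0.02,0,0,0,0,-1],[0.8,0.02,0,0,0,0,-1],[0.8,0.02,0,0,0,0,-1],[0.8,0.02,0,0,0,0,-1],[0.8,0.02,0,0,0,0,-1],[0.8,0.02,0,0,0,0,-1],[0.8,0,0,0,0,0,-1],[0.8,0,0,0,0,0,-1],[0.8,0,0,0,0,0,-1]],
])

```text
clock: 23.85
position: [0.5587, -0.1112, 0.3415]
tool_rot: [3.142, 0.0, 1.658]
force: [1.0, 0.4, -1.3]
grip_width: 0.0172
finger_force: 39.0
```

Request:
move_arm([
  [[0.8,0,0,0,0,0,-1],[0.8,0,0,0,0,0,-1],[0.8,0,0,0,0,0,-1],[0.8,0,0,0,0,0,-1],[0.8,0,0,0,0,0,-1],[0.6,0,0,0,0,0,-1],[0.5,0,0,0,0,0,-1],[0.4,0,0,0,0,0,-1],[0.3,0,0,0,0,0,-1],[0.1,0,0,0,0,0,-1]],
])

```text
clock: 24.85
position: [0.5486, 0.0054, 0.3415]
tool_rot: [-3.142, -0.0, 1.658]
force: [0.7, 1.0, -1.2]
grip_width: 0.0169
finger_force: 39.0
```

```bash
python3 - <<'E'
from h import *
np.set_printoptions(precision=4,suppress=True)
from workcell import grab_frame
g=wrist('w9')
f=grab_frame("side")
# bar & brush in side and wrist
for n,q in(("side",f),("wrist",g)):
    h=cv2.cvtColor(q["color"],cv2.COLOR_RGB2HSV)
    k,l,st,ce=cv2.connectedComponentsWithStats(cv2.inRange(h,(5,110,40),(16,255,255)))
    for i in range(1,k):
        if st[i,4]>40: print(n,st[i],ce[i].round(1),plane(q,ce[i],.1335))
p=(.5486,.0047,.183);print(proj(f,p),proj(g,p),"bar exp",proj(f,(.5745,.007,.1335)),proj(g,(.5745,.007,.1335)))
a=cv2.resize(f["color"][150:300,230:430],(400,300));cv2.imwrite("pics/s9.png",np.hstack([a,cv2.resize(g["color"],(400,300))])[:,:,::-1])
E
```

```text
24.85 [0.5486 0.0054 0.3415] [-3.1416 -0.      1.658 ] [ 0.6631  1.0081 -1.1816] 0.016935070979238586
side [140  84  33  46 917] [155.9 108.2] [0.3195 0.6794 0.1335]
side [309 184  21  27 180] [317.  195.5] [0.576  0.0257 0.1335]
side [299 218  45  28 425] [321.2 235.3] [ 0.5086 -0.0999  0.1335]
side [370 220  18  18 228] [378.2 228.6] [ 0.6518 -0.1663  0.1335]
wrist [295 108  95  68 939] [334.2 125.8] [0.5542 0.0569 0.1335]
wrist [343 140  11  66 672] [347.8 172.2] [0.5742 0.0077 0.1335]
wrist [310 172  29  17 240] [324.1 178.6] [ 0.5484 -0.0018  0.1335]
wrist [387 231  26  11  52] [398.1 233.7] [ 0.6414 -0.0608  0.1335]
wrist [ 392  246   40   39 1016] [410.7 263.4] [ 0.6626 -0.098   0.1335]
[312.6511 192.7669] [324.9226 183.3952] bar exp [320.0436 199.8367] [348.0213 172.8835]
```

View pics/s9.png

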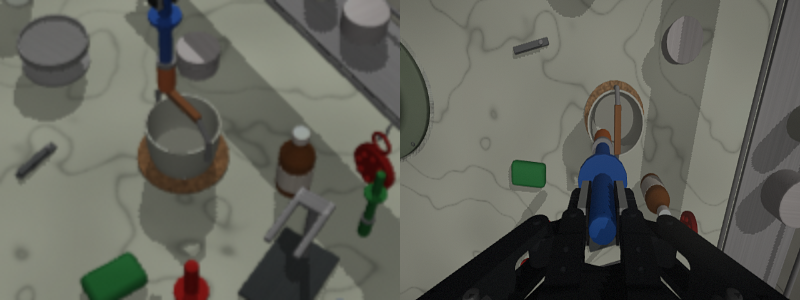

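The picture shows the brush upright at the bowl's -x side, with its head at side-crop (165,78). The bar at wrist (348,172) stands clear to the right of the head at (324,178). Lowering.

Request:
move_arm([
  [[0,0,0.3,0,0,0,-1],[0,0,0.5,0,0,0,-1],[0,0,0.5,0,0,0,-1],[0,0,0.5,0,0,0,-1],[0,0,0.5,0,0,0,-1],[0,0,0.5,0,0,0,-1],[0,0,0.5,0,0,0,-1],[0,0,0.4,0,0,0,-1],[0,0,0.3,0,0,0,-1],[0,0,0.1,0,0,0,-1]],
])

```text
clock: 25.95
position: [0.5484, 0.005, 0.2589]
tool_rot: [-3.141, -0.0, 1.658]
force: [0.3, 0.1, -0.8]
grip_width: 0.0171
finger_force: 39.0
```

Request:
move_arm([
  [[0,0,0.3,0,0,0,-1],[0,0,0.5,0,0,0,-1],[0,0,0.5,0,0,0,-1],[0,0,0.5,0,0,0,-1],[0,0,0.5,0,0,0,-1],[0,0,0.5,0,0,0,-1],[0,0,0.5,0,0,0,-1],[0,0,0.4,0,0,0,-1],[0,0,0.2,0,0,0,-1],[0,0,0.1,0,0,0,-1]],
])

```text
clock: 26.95
position: [0.5485, 0.005, 0.1791]
tool_rot: [-3.141, -0.0, 1.658]
force: [-0.7, -0.6, -0.7]
grip_width: 0.017
finger_force: 39.0
```

Request:
move_arm([
  [[0,0,0.05,0,0,0,-1],[0,0,0.05,0,0,0,-1],[0,0,0.05,0,0,0,-1],[0,0,0.05,0,0,0,-1],[0,0,0.04,0,0,0,-1],[0,0,0.04,0,0,0,-1],[0,0,0.02,0,0,0,-1],[0,0,0,0,0,0,-1],[0,0,0,0,0,0,-1],[0,0,0,0,0,0,-1]],
])

```text
clock: 27.95
position: [0.5486, 0.005, 0.1735]
tool_rot: [3.142, -0.0, 1.658]
force: [0.3, 0.0, -1.5]
grip_width: 0.017
finger_force: 39.0
```

Request:
move_arm([
  [[0,0,0.02,0,0,0,-1],[0,0,0.02,0,0,0,-1],[0,0,0.02,0,0,0,-1],[0,0,0,0,0,0,-1],[0,0,0,0,0,0,-1],[0,0,0,0,0,0,-1],[0,0,0,0,0,0,-1],[0,0,0,0,0,0,-1],[0,0,0,0,0,0,-1],[0,0,0,0,0,0,-1]],
])

```text
clock: 28.95
position: [0.549, 0.0051, 0.173]
tool_rot: [3.14, 0.0, 1.658]
force: [-0.2, 1.1, 10.2]
grip_width: 0.0173
finger_force: 40.0
```

Request:
move_arm([
  [[0,0,-0.2,0,0,0,-1],[0,0,-0.4,0,0,0,-1],[0,0,-0.5,0,0,0,-1],[0,0,-0.5,0,0,0,-1],[0,0,-0.5,0,0,0,-1],[0,0,-0.5,0,0,0,-1],[0,0,-0.5,0,0,0,-1],[0,0,-0.3,0,0,0,-1],[0,0,-0.2,0,0,0,-1],[0,0,0,0,0,0,-1]],
])

```text
clock: 29.95
position: [0.5487, 0.005, 0.2447]
tool_rot: [3.141, 0.0, 1.658]
force: [-0.3, -0.8, -0.6]
grip_width: 0.0173
finger_force: 39.1
```

Request:
move_arm([
  [[0,0,0.2,0,0,0,-1],[0,0,0.4,0,0,0,-1],[0,0,0.5,0,0,0,-1],[0,0,0.5,0,0,0,-1],[0,0,0.5,0,0,0,-1],[0,0,0.5,0,0,0,-1],[0,0,0.5,0,0,0,-1],[0,0,0.3,0,0,0,-1],[0,0,0.15,0,0,0,-1],[0,0,0.04,0,0,0,-1]],
])

```text
clock: 30.95
position: [0.549, 0.0051, 0.1729]
tool_rot: [3.141, 0.0, 1.658]
force: [-2.9, -0.9, 16.1]
grip_width: 0.0173
finger_force: 40.8
```

Request:
move_arm([
  [[0,0,-0.2,0,0,0,-1],[0,0,-0.4,0,0,0,-1],[0,0,-0.5,0,0,0,-1],[0,0,-0.5,0,0,0,-1],[0,0,-0.5,0,0,0,-1],[0,0,-0.5,0,0,0,-1],[0,0,-0.5,0,0,0,-1],[0,0,-0.3,0,0,0,-1],[0,0,-0.2,0,0,0,-1],[0,0,0,0,0,0,-1]],
])

```text
clock: 31.95
position: [0.5487, 0.0049, 0.2449]
tool_rot: [3.141, 0.0, 1.658]
force: [0.2, 0.1, -1.6]
grip_width: 0.0169
finger_force: 39.2
```

Request:
move_arm([
  [[0,0,0.2,0,0,0,-1],[0,0,0.4,0,0,0,-1],[0,0,0.5,0,0,0,-1],[0,0,0.5,0,0,0,-1],[0,0,0.5,0,0,0,-1],[0,0,0.5,0,0,0,-1],[0,0,0.5,0,0,0,-1],[0,0,0.3,0,0,0,-1],[0,0,0.12,0,0,0,-1],[0,0,0.04,0,0,0,-1]],
])

```text
clock: 32.95
position: [0.5486, 0.0051, 0.1731]
tool_rot: [-3.141, -0.0, 1.658]
force: [0.7, 0.7, -0.4]
grip_width: 0.0168
finger_force: 39.2
```

Request:
move_arm([
  [[0,0,0.01,0,0,0,-1],[0,0,0.01,0,0,0,-1],[0,0,0,0,0,0,-0.4],[0,0,0,0,0,0,-0.3],[0,0,0,0,0,0,-0.1],[0,0,0,0,0,0,0.2],[0,0,0,0,0,0,0.4],[0,0,0,0,0,0,0.4],[0,0,0,0,0,0,0.4],[0,0,0,0,0,0,0.4]],
])

```text
clock: 33.95
position: [0.5486, 0.005, 0.1729]
tool_rot: [-3.142, -0.0, 1.658]
force: [0.1, -0.5, 0.8]
grip_width: 0.0596
finger_force: 0.0
```

```bash
cat > chk.py <<'E'
from h import *
import sys
from workcell import grab_frame
np.set_printoptions(precision=4,suppress=True)
f=grab_frame("side");h=cv2.cvtColor(f["color"],cv2.COLOR_RGB2HSV)
np.savez("sideL.npz",**{k:np.array(v) for k,v in f.items()})
for nm,lo,hi in(("blue",(105,120,40),(125,255,255)),("orange",(5,110,40),(16,255,255))):
    k,l,st,ce=cv2.connectedComponentsWithStats(cv2.inRange(h,lo,hi))
    for i in range(1,k):
        if st[i,4]>15 and 290<ce[i][0]<350: print(nm,st[i],ce[i].round(1))
for z in(.071,.148,.213): print(z,proj(f,(.5486,.005,z)))
E
python3 chk.py; python3 -c "
from workcell import observe
s=observe();print(s['force'],s['grip_width'])"
```

```text
blue [306 184  15  36 260] [313.1 201.3]
orange [321 200   9  11  46] [324.7 205.2]
orange [299 218  45  28 422] [321.1 235.3]
0.071 [313.1656 217.4009]
0.148 [312.781  200.7993]
0.213 [312.4255 185.4534]
[-0.48666194 -0.42933075  0.17144095] 0.059609819985073684
```

The brush stands upright and free: its top, flange and shaft are where an upright brush would be. Retracting straight up.

Request:
move_arm([
  [[0,0,-0.2,0,0,0,0.4],[0,0,-0.4,0,0,0,0.4],[0,0,-0.6,0,0,0,0.4],[0,0,-0.8,0,0,0,0.4],[0,0,-0.8,0,0,0,0.4],[0,0,-0.8,0,0,0,0.4],[0,0,-0.8,0,0,0,0.4],[0,0,-0.8,0,0,0,0.4],[0,0,-0.8,0,0,0,0.4],[0,0,-0.8,0,0,0,0.4]],
])

```text
clock: 35.0
position: [0.5485, 0.0051, 0.3107]
tool_rot: [3.141, 0.0, 1.658]
force: [0.0, -0.1, 0.2]
grip_width: 0.0597
finger_force: 0.0
```

Request:
move_arm([
  [[0,0,-0.4,0,0,0,0.4],[0,0,0,0,0,0,0.4],[0,0,0,0,0,0,0.4],[0,0,0,0,0,0,0.4],[0,0,0,0,0,0,0.4],[0,0,0,0,0,0,0.4],[0,0,0,0,0,0,0.4],[0,0,0,0,0,0,0.4],[0,0,0,0,0,0,0.4],[0,0,0,0,0,0,0.4]],
])

```text
clock: 36.0
position: [0.5486, 0.005, 0.3169]
tool_rot: [-3.142, -0.0, 1.658]
force: [-0.6, 0.1, -0.1]
grip_width: 0.0603
finger_force: 0.0
```

```bash
python3 chk.py; python3 - <<'E'
from h import *
g=wrist('wL')
m=cv2.inRange(cv2.cvtColor(g["color"],cv2.COLOR_RGB2HSV),(5,110,40),(16,255,255))
k,l,st,ce=cv2.connectedComponentsWithStats(m)
for i in range(1,k):
    if st[i,4]>100: print(st[i],plane(g,ce[i],.1335))
E
```

```text
blue [306 184  15  36 262] [313.  201.3]
orange [321 200  10  11  46] [324.9 205.3]
orange [299 218  45  28 424] [321.2 235.3]
0.071 [313.1656 217.4009]
0.148 [312.781  200.7993]
0.213 [312.4255 185.4534]
36.05 [0.54859391 0.00496279 0.31689693] [ 3.14158050e+00 -2.09216893e-05  1.65765041e+00] [ 0.64924933 -0.1753013   0.82843822] 0.059714856427016474
[ 294  107   99   71 1090] [0.55325219 0.05768898 0.1335    ]
[344 142  12  71 731] [0.57440474 0.0078241  0.1335    ]
[411 254  27  26 183] [ 0.67367618 -0.08530487  0.1335    ]
```

Nothing has shifted: the bowl and the brush stand still, and the gripper is clear. Handing in.

```bash
python3 -c "
from workcell import job_done
print(job_done())"
```

```text
the job is handed in; nothing more can be done
None
```

I set the bowl upright in the middle of the cork mat, worked the large blue brush from the bottom up to the rim and back down twice, left it standing loose in the bowl, and handed the job in at about 36 s; no verdict came back.

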